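# Charge the mill cups and set the carrier on the shaker

## Task

Drop the two loose steel grinding bars from the white rest, end first, one into each of the two empty (outer) cups of the carrier while it stands on the bench. Then lift the full carrier by its blue handle, carry it level to the low white shaker and set it down gently, fully home inside the round-bar frame on the shaker's deck. Leave the other things on the bench alone.

Things in the scene. Friction and masses are not known exactly. Their poses are not given: they have to be found in the camera images.
- carrier: Loose carrier, about 0.4 kg empty. Aluminium base plate 70 x 220 x 6 mm (x, y, z) with four upright open white cups in a row at y = -92, -52, +52, +92 mm: 30 mm outside, 24 mm bore, bore floor 10 mm and rim 78 mm above the underside. Central stem with a blue grip block 22 x 40 x 46 mm (x, y, z), 105 to 151 mm above the underside. Origin: centre of the underside, z up.
- cup0 (a point): centre of the bore floor of the outer cup at the carrier's -y end (empty at the start)
- cup1 (a point): centre of the bore floor of the inner cup at y = -52 mm (holds bar_c)
- cup2 (a point): centre of the bore floor of the inner cup at y = +52 mm (holds bar_d)
- cup3 (a point): centre of the bore floor of the outer cup at the carrier's +y end (empty at the start)
- grip (a point): point to grip on the carrier's blue handle block, on the carrier's axis 134 mm above its underside, 17 mm below the block's top; its 22 mm width is along the carrier's x
- bar_a_center (a point): centre of a loose steel bar, a plain cylinder 14 mm in diameter and 64 mm long, about 75 g, lying along its x axis on a rail of the rest
- bar_b_center (a point): centre of the second loose steel bar, the same as bar_a, on the other rail
- bar_c_center (a point): centre of a steel bar, same size, already standing in cup 1; its long axis is z. It stays there
- bar_d_center (a point): centre of a steel bar, same size, already standing in cup 2; its long axis is z. It stays there
- rest: Fixed white rest: base 75 x 130 x 6 mm (x, y, z), two rails along x at y = -30 and +30 mm, each 50 mm long, 12 mm wide, 24 mm high. A bar lies in each with its centre line 30 mm above the bench. The rails are narrower than the bars: fingers can pass on both sides. Origin: centre of the underside.
- shaker: Fixed low white shaker, deck 270 x 150 mm (x, y), control box beyond its +x end. On the deck a frame of 10 mm round bar bounds a nest 228 x 78 mm (x, y, between bars) for the carrier's base plate: the row of cups lies along the shaker's x, either way round. Nest floor 70 mm, bar tops 81 mm above the bench. Origin: centre of the underside, below the nest's centre.
- nest (a point): centre of the nest floor, 70 mm above the bench; axes as the shaker's
- beaker: Glass beaker 60 mm wide, 85 mm high. Bystander, leave it alone. Origin: centre of the underside.
- reagent: Amber bottle 56 mm wide, 120 mm high. Bystander, leave it alone. Origin: centre of the underside.
- spare_cup: Loose spare white cup 30 mm wide, 72 mm high, not in the carrier. Bystander, leave it alone. Origin: centre of the underside.
- spatula: Spatula 170 mm long, lying flat. Bystander, leave it alone. Origin: centre of the underside.
- jar: White jar with red lid, 60 mm wide, 70 mm high. Bystander, leave it alone. Origin: centre of the underside.
Not all that is in view belongs to the job. Leave any green look-alike of the rest alone. Leave any turquoise look-alike of the part that bears bar_a_center alone.

How it is judged:
By the outcome, as a careful person would: the job done as asked, in the order asked, and still so for the second after the job is handed in, with the robot touching nothing.
It also fails if it takes over 72 s, if anything falls off the work surface, if the arm or the gripper's body presses on something with over 40 N, if the wrist force passes 120 N, or if a joint passes its speed limit or range.

## Robot

A 6-joint arm with a two-finger parallel gripper is mounted at the origin on the work surface. World frame = base frame: x ahead of the robot, y to its left, z up, the work surface at z = 0. Lengths are in m, angles in degrees, forces in N, time in s.
With the tool pointing down it reaches from about 0.325 to 0.925 m from the base axis. Payload 3.1 kg.
Tool frame: the origin (TCP) lies at the very end of the fingers, on their centre line; the grasp point (between the pads) lies 19 mm behind it (grip_point_offset is the distance from the TCP to the grasp point, in m); z points along the fingers, y is the direction in which the jaws open and shut (so a half turn about z gives the same grasp; the last joint's range is limited). The gripper opens to 85 mm and grips with 20 to 120 N. Pads are 22 mm wide; open, the fingers measure 114 mm over their backs; the gripper's body (76 mm by 85 mm) begins 54 mm behind the grasp point. The pads swing forward as they close: fully open they stand 13 mm farther back than shut.
Start: joints at [-83.262, 12.427, 92.441, -0, 75.132, -6.429], TCP at [0.142, -0.609, 0.231] pointing down, gripper open.
Joint ranges: [-157.48, 157.48], [-44.54, 120.13], [17.64, 146.25], [-64.5, 244.5], [7.68, 150.69], [-147.95, 147.95]. Speed limits (degrees/s): [159.86, 159.86, 180, 180, 180, 180].

## Interface

Orientations are given as [roll, pitch, yaw] about the fixed x, y, z axes, in that order (R = Rz(yaw) Ry(pitch) Rx(roll)).
In Python, from bench import * gives the robot as it stands. Calls block until the motion is done:
- move_pose(position, orientation): joint-space move of the TCP to a pose.
- servo_line(position, speed=0.15, rot=None, threshold=None): straight line of the TCP; rot=None keeps the orientation; speed is the mean speed in m/s. With threshold (N) it stops when the force on the tool has changed by that much, and returns True; else False.
- move_j(angles): joint-space move.
- grip(opening, f_grip=None): finger opening in m; f_grip is the grip in N (None keeps the last); returns when the fingers have stopped.
- wait(seconds).
- solve_ik(position, orientation): joint angles nearest the present ones, or None.
- read_camera(name): name is "scene" or "top" or "wrist"; returns (picture, depth): 400x640x3 uint8, red, green, blue; 400x640 float32, m along the optical axis (not along the pixel's ray), 0 where there is no reading.
- calibration(name): a dict with "fov_y" (degrees; the focal length in pixels is half the picture's height over the tangent of half this angle, whatever the lens; pixels are square), "cx", "cy" (the principal point, pixels), "k1" (the pictures are not rectified: a ray, as slopes to the right and down, at radius r is drawn at 1 + k1 r^2 times it, then the intrinsics apply), "world_to_cam" (4x4, takes a point from world to camera coordinates); the wrist camera has in their place "mount" (4x4, takes a point from camera to tool coordinates, whose origin is the TCP and whose axes are the flange's). Camera axes: x right, y up, looking along -z (the intrinsics and any distortion apply to the point x, -y, -z); pixel columns grow to the right and rows downward; lengths in m; the calibration is good to about 2 mm. A picture is of the moment at which its call begins: read the wrist's pose just before it. calibration takes no time and is no camera call.
A pose or a line that the arm cannot do raises MotionError and nothing moves.
- hand_in(): hands the job in, once; it reports no verdict.
Readings, each from a call of its own:
- read_t(): time.
- read_q(): joint angles.
- read_joint_velocities(): joint speeds.
- read_joint_efforts(): joint torques, N m.
- read_tcp_pos(): TCP position.
- read_ee_rot(): TCP orientation.
- read_contact_force(): force on the tool from outside, world axes, zero at the start.
- read_ft_torque(): the same for the moment, N m.
- read_gripper_width(): finger opening in m.
Only numpy, scipy, OpenCV 4.12 (cv2) and the standard library are available. Lean on these libraries where they do the work, as an engineer would, in place of code of your own. Each camera call takes 0.05 s, during which the arm holds its last target. There are 200 camera calls.

## Working session

There is one attempt and no reset: what is moved stays moved. The work goes in short steps, each a Python script; the robot and the scene stay as the last script left them, time stands still between calls to the robot, and variables do not carry over. Pictures are saved under pics/ and viewed, about 8 in all and at most 12, crops included, and the job is handed in when it is done.

```bash
mkdir -p pics; ls; cat > h.py <<'E'
from bench import *
import numpy as np, cv2
from scipy.spatial.transform import Rotation as R
def shot(name):
    T=None
    if name=="wrist":
        p=np.array(read_tcp_pos()); r=R.from_euler('xyz',read_ee_rot(),degrees=True).as_matrix()
        T=np.eye(4);T[:3,:3]=r;T[:3,3]=p
    rgb,d=read_camera(name); c=calibration(name)
    M=T@np.array(c["mount"]) if T is not None else np.linalg.inv(np.array(c["world_to_cam"]))
    return rgb,d,c,M
def cloud(d,c,M):
    f=200/np.tan(np.radians(c["fov_y"])/2)
    K=np.array([[f,0,c["cx"]],[0,f,c["cy"]],[0,0,1]])
    v,u=np.mgrid[0:400,0:640]
    s=cv2.undistortPoints(np.stack([u,v],-1).reshape(-1,1,2).astype(np.float64),K,np.array([c["k1"],0,0,0,0.])).reshape(400,640,2)
    P=np.stack([s[...,0]*d,-s[...,1]*d,-d],-1)
    W=P@M[:3,:3].T+M[:3,3]; W[d<=0]=np.nan
    return W
def save(n,rgb): cv2.imwrite(n,rgb[...,::-1])
E
python3 - <<'E'
from h import *
for n in("scene","top"):
    a=shot(n);save(f"pics/{n}0.png",a[0]);W=cloud(a[1],a[2],a[3]);np.savez(f"{n}0.npz",rgb=a[0],W=W)
    print(n,a[2]["k1"],a[3][:3,3],np.nanmin(W,(0,1)),np.nanmax(W,(0,1)))
print(read_ee_rot(),read_t(),calibration("wrist"))
E
```

```text
pics
scene -0.0913239007380988 [ 0.9595715  -0.38702958  0.89189878] [-1.29028779 -0.6645819  -0.76429692] [1.61920904 2.21396597 0.45987501]
top -0.052738760693163904 [4.09161608e-01 7.73999768e-04 9.38004638e-01] [ 0.07894048 -1.77395357 -0.76971307] [1.7526112  1.48707002 0.36446065]
[-1.79875499e+02 -1.44307638e-02  1.31658332e+01] 0.1 {'fov_y': 59.03872388019802, 'cx': 322.1898355693042, 'cy': 193.03086863134507, 'k1': -0.023939977115215862, 'mount': array([[-4.54053380e-04,  9.57377083e-01,  2.88840640e-01,
         7.39059853e-02],
       [ 9.99999894e-01,  4.55739475e-04,  6.14138046e-05,
        -7.10878214e-04],
       [-7.28399125e-05,  2.88840637e-01, -9.57377188e-01,
        -1.41747513e-01],
       [ 0.00000000e+00,  0.00000000e+00,  0.00000000e+00,
         1.00000000e+00]])}
```

View pics/top0.png

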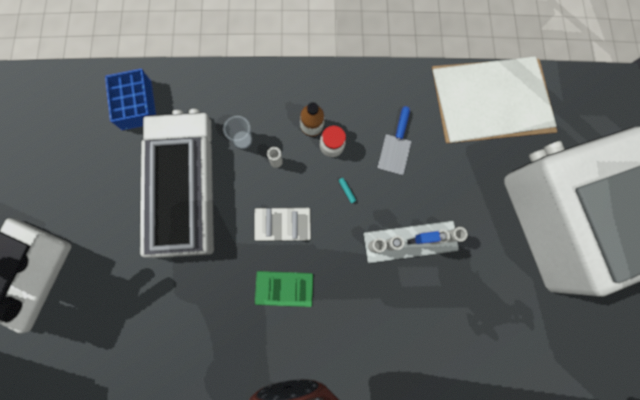

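View pics/scene0.png

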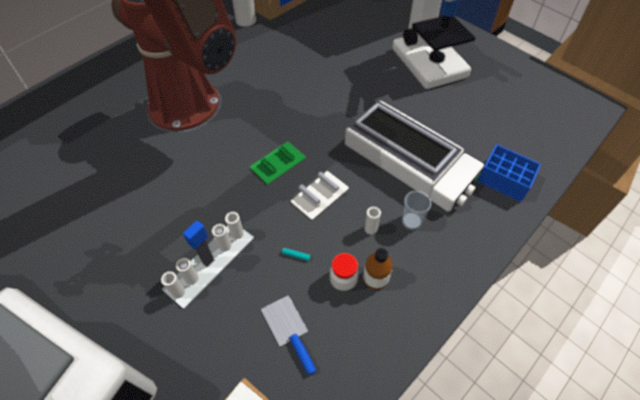

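The top view has world x up and y to the left. It shows the rest at (282,224), the carrier at (412,242), the shaker at (177,190), and the green decoy and turquoise bar. Next I'll measure them from depth.

```bash
python3 - <<'E'
from h import *
for n in("top","scene"):
    z=np.load(n+"0.npz");W=z["W"];C=z["rgb"].astype(int)
    if n=="top":
        for u,v in[(282,224),(265,222),(293,222),(412,242),(430,238),(177,190),(177,245),(275,157),(235,130),(332,140),(240,300)]: print(u,v,W[v,u].round(4))
    X,Y,Z=W[...,0],W[...,1],W[...,2]
    t=np.load("top0.npz")["W"]
    rc=t[224,282];cc=t[242,412];sc=t[190,177]
    def box(m,l):
        p=W[m]; 
        if len(p)<8: print(n,l,len(p));return
        r=cv2.minAreaRect((p[:,:2]*1000).astype(np.float32)); print(n,l,len(p),np.round(r[0],1),np.round(r[1],1),round(r[2],1),'med',np.median(p,0).round(4))
    near=lambda c,r:np.hypot(X-c[0],Y-c[1])<r
    box(near(rc,.075)&(Z>.002)&(Z<.012)&(C.min(-1)>110),'restbase')
    for s in(-1,1): box(near(rc,.075)&(Z>.026)&(Z<.045)&((Y-rc[1])*s>0),'bar%d'%s)
    blue=(C[...,2]>C[...,0]+60)&near(cc,.14)
    box(blue&(Z>.143)&(Z<.16),'griptop'); box(near(cc,.15)&(Z>.072)&(Z<.085)&~blue,'rims'); box(near(cc,.15)&(Z>.003)&(Z<.010)&(C.min(-1)>100),'plate')
    box(near(sc,.16)&(Z>.074)&(Z<.088),'frame'); box(near(sc,.16)&(Z>.064)&(Z<.073)&(C.max(-1)<70),'nestfloor')
    box(near(sc,.22)&(Z>.09)&(Z<.2),'shaker high')
E
```

```text
282 224 [0.5128 0.0509 0.004 ]
265 222 [0.5176 0.0908 0.0076]
293 222 [0.5136 0.0239 0.0361]
412 242 [ 0.4629 -0.2454  0.0511]
430 238 [ 0.4641 -0.2546  0.1524]
177 190 [0.5842 0.2819 0.07  ]
177 245 [0.4615 0.2738 0.0775]
275 157 [0.6774 0.0679 0.0048]
235 130 [0.7432 0.1651 0.0167]
332 140 [ 0.6982 -0.0676  0.0705]
240 300 [3.382e-01 1.481e-01 1.000e-04]
top restbase 1374 [513.5  50.8] [ 78.9 132.8] 0.4 med [0.5126 0.0507 0.0056]
top bar-1 167 [508.1  20.6] [11.6 62.5] 89.6 med [0.5073 0.0195 0.0348]
top bar1 168 [513.5  80.4] [63.  11.9] 0.2 med [0.5133 0.08   0.0349]
top griptop 196 [ 466.8 -255.7] [20.7 38.6] 6.2 med [ 0.4664 -0.2548  0.1503]
top rims 297 [ 466.9 -256.2] [ 29.3 212.9] 6.3 med [ 0.4664 -0.2182  0.0766]
top plate 1567 [ 469.2 -268.5] [ 72.3 245.3] 6.3 med [ 0.4585 -0.247   0.0056]
top frame 1386 [576.2 290.8] [249.9  98.4] 3.3 med [0.5711 0.2935 0.0799]
top nestfloor 3555 [574.2 284. ] [244.6  96.7] 3.8 med [0.5708 0.2911 0.0696]
top shaker high 0
scene restbase 976 [512.5  52.5] [ 87.9 136. ] 0.2 med [0.5234 0.0467 0.0067]
scene bar-1 153 [513.2  19.5] [66.1 14.6] 0.2 med [0.5144 0.0171 0.0352]
scene bar1 140 [518.8  79.1] [15.6 63.8] 89.7 med [0.5214 0.0773 0.0354]
scene griptop 240 [ 471.9 -256.4] [22.4 41.4] 5.3 med [ 0.4742 -0.2576  0.1515]
scene rims 462 [ 470.6 -257. ] [ 31.2 213.7] 7.2 med [ 0.4729 -0.2609  0.0773]
scene plate 1581 [ 457.2 -245.9] [ 99.  246.5] 7.3 med [ 0.4858 -0.2668  0.0068]
scene frame 977 [582.3 289. ] [255.2 125.1] 4.7 med [0.5904 0.288  0.0803]
scene nestfloor 1966 [575.2 284.4] [245.3 103.1] 3.4 med [0.5799 0.2909 0.0706]
scene shaker high 0
```

```bash
cat >> h.py <<'E'
def pose(g,psi,t,back=.019):
    """TCP pose for grasp point g, azimuth psi, tilt t from straight down (deg)"""
    a,b=np.radians(psi),np.radians(t)
    z=np.array([np.sin(b)*np.cos(a),np.sin(b)*np.sin(a),-np.cos(b)])
    x=np.array([np.cos(b)*np.cos(a),np.cos(b)*np.sin(a),np.sin(b)])
    r=R.from_matrix(np.stack([x,np.cross(z,x),z],1)).as_euler('xyz',degrees=True)
    return np.asarray(g)+back*z,r
E
python3 - <<'E'
from h import *
print(calibration("wrist").keys())
for nm,g in(("cup0",(.479,-.348,.10)),("cup3",(.458,-.165,.10))):
    for t in(90,80,70,60):
        for h in(0,.06):
            o=[]
            for psi in(-60,-45,-30,-15,0,15,30):
                p,r=pose(np.array(g)+[0,0,h],psi,t)
                q=solve_ik(list(p),list(r)); o.append((psi,np.round(q).astype(int).tolist() if q is not None else None))
            print(nm,t,h,o)
for t in(0,-10,-20,-30):
    for y in(.02,.08):
        p,r=pose((.524,y,.03),0,t);q=solve_ik(list(p),list(r));print(t,y,None if q is None else np.round(q))
E
```

```text
dict_keys(['fov_y', 'cx', 'cy', 'k1', 'mount'])
cup0 90 0 [(-60, [-28, 37, 129, 213, 79, -97]), (-45, [-41, 36, 134, 184, 80, -91]), (-30, [-55, 36, 134, 155, 81, -86]), (-15, [-65, 37, 131, 129, 82, -80]), (0, [-71, 38, 124, 108, 84, -73]), (15, [-73, 41, 116, 92, 89, -67]), (30, [-72, 45, 106, 79, 96, -61])]
cup0 90 0.06 [(-60, [-28, 26, 133, 214, 72, -102]), (-45, [-41, 24, 137, 185, 72, -91]), (-30, [-55, 24, 138, 154, 74, -82]), (-15, [-65, 26, 134, 128, 77, -74]), (0, [-71, 29, 127, 107, 82, -67]), (15, [-73, 33, 118, 92, 89, -61]), (30, [-72, 37, 108, 80, 97, -56])]
cup0 80 0 [(-60, [-29, 28, 132, 215, 63, -101]), (-45, [-41, 27, 136, 185, 63, -91]), (-30, [-54, 27, 137, 153, 65, -82]), (-15, [-65, 28, 133, 126, 68, -74]), (0, [-70, 30, 126, 104, 73, -67]), (15, [-72, 34, 118, 88, 80, -61]), (30, [-72, 39, 108, 75, 88, -58])]
cup0 80 0.06 [(-60, [-29, 17, 134, 218, 56, -107]), (-45, [-41, 14, 139, 185, 53, -92]), (-30, [-54, 14, 139, 151, 56, -77]), (-15, [-65, 16, 135, 123, 63, -66]), (0, [-70, 21, 128, 102, 71, -59]), (15, [-72, 26, 120, 86, 80, -55]), (30, [-72, 31, 110, 75
[... 2317 characters left out ...]
), (-15, None), (0, [-53, 2, 146, 104, 46, -54]), (15, [-59, 7, 140, 85, 57, -52]), (30, [-60, 13, 132, 71, 66, -52])]
cup3 60 0.06 [(-60, None), (-45, None), (-30, None), (-15, None), (0, None), (15, [-59, -4, 140, 78, 58, -39]), (30, [-60, 4, 132, 68, 69, -42])]
0 0.02 [ -5.  18. 113.  -0.  49.  85.]
0 0.08 [  1.  18. 112.  -0.  49.  91.]
-10 0.02 [ -5.  23. 106.  -1.  61.  86.]
-10 0.08 [  1.  24. 106.   0.  61.  91.]
-20 0.02 [ -5.  29. 100.  -2.  72.  86.]
-20 0.08 [ 1. 29. 99.  0. 72. 91.]
-30 0.02 [-4. 35. 93. -2. 82. 87.]
-30 0.08 [ 1. 35. 92.  0. 83. 91.]<sys>:0: UserWarning: Gimbal lock detected. Setting third angle to zero since it is not possible to uniquely determine all angles.
```

```bash
python3 - <<'E'
from h import *
for nm,g in(("cup0",(.479,-.348,.10)),("cup3",(.458,-.165,.10))):
    for t in(90,80,70,60):
        for h in(0,.06):
            o=[]
            for psi in(120,135,150,165,180,195,210,225):
                p,r=pose(np.array(g)+[0,0,h],psi,t)
                q=solve_ik(list(p),list(r)); o.append((psi,np.round(q).astype(int).tolist() if q is not None else None))
            print(nm,t,h,o)
for t in(0,-10,-20,-30):
    for y in(.02,.08):
        p,r=pose((.500,y,.03),180,t);q=solve_ik(list(p),list(r));print(t,y,None if q is None else np.round(q))
E
```

```text
cup0 90 0 [(120, [-48, 69, 54, 21, 145, -73]), (135, [-44, 71, 51, 3, 148, -88]), (150, [-39, 71, 50, -16, 148, -104]), (165, [-34, 70, 53, -32, 143, -117]), (180, [-29, 67, 59, -44, 135, -125]), (195, [-25, 63, 66, -53, 127, -128]), (210, [-21, 59, 75, -61, 117, -129]), (225, None)]
cup0 90 0.06 [(120, [-48, 64, 57, 22, 148, -71]), (135, None), (150, [-39, 66, 53, -18, 150, -105]), (165, [-34, 64, 56, -34, 145, -119]), (180, [-29, 62, 61, -46, 137, -128]), (195, [-25, 58, 68, -55, 128, -132]), (210, [-21, 53, 77, -63, 119, -133]), (225, None)]
cup0 80 0 [(120, [-48, 64, 57, 17, 137, -75]), (135, [-44, 66, 54, 2, 140, -88]), (150, [-39, 66, 54, -13, 139, -102]), (165, [-34, 65, 56, -27, 135, -113]), (180, [-29, 62, 61, -38, 128, -122]), (195, [-25, 58, 69, -47, 120, -127]), (210, [-21, 54, 77, -55, 111, -129]), (225, [-18, 49, 86, -63, 101, -129])]
cup0 80 0.06 [(120, [-48, 59, 59, 18, 140, -74]), (135, [-44, 61, 56, 2, 143, -88]), (150, [-39, 61, 55, -14, 142, -103]), (165, [-34, 60, 58, -29, 138, -115]), (180, [-29, 57, 63, -40, 131, -124]), (195, [-25, 53, 70, -49, 122, -130]), (2
[... 3526 characters left out ...]
1, 117, -79]), (150, [-29, 39, 83, 1, 118, -89]), (165, [-24, 39, 82, -8, 118, -98]), (180, [-19, 38, 84, -18, 115, -108]), (195, [-14, 36, 87, -27, 111, -116]), (210, [-9, 33, 92, -35, 105, -123]), (225, [-5, 29, 98, -42, 98, -128])]
0 0.02 [ -6.  15. 116.   0.  48. -96.]
0 0.08 [  1.  16. 116.   0.  48. -89.]
-10 0.02 [ -6.  11. 123.   2.  36. -98.]
-10 0.08 [  1.  11. 122.  -0.  36. -88.]
-20 0.02 [  -7.    7.  129.    6.   24. -102.]
-20 0.08 [  1.   8. 128.  -1.  24. -88.]
-30 0.02 [  -8.    6.  135.   23.   11. -119.]
-30 0.08 [  2.   6. 134.  -5.  10. -84.]<sys>:0: UserWarning: Gimbal lock detected. Setting third angle to zero since it is not possible to uniquely determine all angles.
```

```bash
python3 - <<'E'
from h import *
W=np.load("top0.npz")["W"]
m=(W[...,2]>.03)&(W[...,1]<-.39)
p=W[m];print(np.nanmin(p,0),np.nanmax(p,0)); 
for y in np.arange(-.4,-.6,-.02):
    s=p[abs(p[:,1]-y)<.01]; print(round(y,2),len(s), s.min(0).round(3) if len(s) else '', s.max(0).round(3) if len(s) else '')
for g,psi in(((.2,-.36,.33),0),((.42,-.256,.30),180),((.495,.05,.22),180),((.2,-.36,.33),-60)):
    p,r=pose(g,psi,0,0);q=solve_ik(list(p),list(r));print(g,psi,None if q is None else np.round(q))
E
```

```text
[ 0.34210241 -0.72647087  0.03009774] [ 0.69659538 -0.48999463  0.21402566]
-0.4 0  
-0.42 0  
-0.44 0  
-0.46 0  
-0.48 1 [ 0.605 -0.49   0.062] [ 0.605 -0.49   0.062]
-0.5 1768 [ 0.536 -0.51   0.03 ] [ 0.632 -0.49   0.195]
-0.52 1920 [ 0.473 -0.53   0.03 ] [ 0.637 -0.51   0.198]
-0.54 2572 [ 0.407 -0.55   0.03 ] [ 0.666 -0.53   0.211]
-0.56 2885 [ 0.351 -0.57   0.03 ] [ 0.669 -0.55   0.213]
-0.58 1873 [ 0.342 -0.59   0.032] [ 0.658 -0.57   0.213]
(0.2, -0.36, 0.33) 0 [-71. -19. 112.  -0.  87.  19.]
(0.42, -0.256, 0.3) 180 [ -40.   -7.  105.    0.   82. -130.]
(0.495, 0.05, 0.22) 180 [ -2.  -3. 110.   0.  73. -92.]
(0.2, -0.36, 0.33) -60 [-71. -19. 112.  -0.  87.  79.]
```

```bash
python3 - <<'E'
from h import *
def go(g,psi,t=0): p,r=pose(g,psi,t,0); move_pose(list(p),list(r))
go((.2,-.36,.33),-60)
go((.43,-.256,.32),180)
a=shot("wrist");save("pics/w1.png",a[0]);np.savez("w1.npz",rgb=a[0],W=cloud(*a[1:]))
go((.495,.05,.22),180)
a=shot("wrist");save("pics/w2.png",a[0]);np.savez("w2.npz",rgb=a[0],W=cloud(*a[1:]))
print(read_t(),read_tcp_pos())
W=np.load("w1.npz")["W"];C=np.load("w1.npz")["rgb"].astype(int)
def box(W,m,l):
    p=W[m]
    if len(p)<8: print(l,len(p));return
    r=cv2.minAreaRect((p[:,:2]*1000).astype(np.float32)); print(l,len(p),np.round(r[0],1),np.round(r[1],1),round(r[2],1),'med',np.median(p,0).round(4))
X,Y,Z=[W[...,i] for i in range(3)]
near=np.hypot(X-.468,Y+.256)<.14
blue=(C[...,2]>C[...,0]+60)&near
box(W,blue&(Z>.145)&(Z<.158),'griptop')
rim=near&(Z>.0745)&(Z<.083)&~blue
box(W,rim,'rims');box(W,near&(Z>.003)&(Z<.010)&(C.min(-1)>100),'plate')
n,lab=cv2.connectedComponents(rim.astype(np.uint8))
for i in range(1,n):
    if (lab==i).sum()>40: 
        p=W[lab==i]; (c,r)=cv2.minEnclosingCircle((p[:,:2]*1000).astype(np.float32)); print('cup',np.round(c,1),round(r,1),len(p),np.median(p[:,2]))
W=np.load("w2.npz")["W"];C=np.load("w2.npz")["rgb"].astype(int)
X,Y,Z=[W[...,i] for i in range(3)]
near=(abs(X-.513)<.05)&(abs(Y-.05)<.08)
box(W,near&(Z>.003)&(Z<.012)&(C.min(-1)>110),'base')
for s in(-1,1): box(W,near&(Z>.03)&(Z<.045)&((Y-.05)*s>0),'bar%d'%s)
E
python3 -c "
import cv2,numpy as np
cv2.imwrite('pics/w12.png',cv2.resize(np.vstack([cv2.imread('pics/w1.png'),cv2.imread('pics/w2.png')]),(480,600)))"
```

```text
5.825 [0.49565374 0.04893862 0.22069876]
griptop 928 [ 468.6 -256.1] [21.8 39.7] 7.0 med [ 0.4676 -0.2556  0.15  ]
rims 866 [ 468.8 -256.1] [ 29.9 213.3] 6.7 med [ 0.4677 -0.2562  0.077 ]
plate 4751 [ 469. -256.] [ 70.3 219.8] 6.6 med [ 0.4542 -0.2531  0.0053]
cup [ 458.2 -164.7] 15.0 212 0.07710483888316796
cup [ 463.1 -204.4] 14.9 198 0.0769818554653067
cup [ 475.1 -307.8] 15.0 200 0.07693956101909152
cup [ 462.  -256.8] 11.4 44 0.07872793241512266
cup [ 479.5 -347.5] 15.1 204 0.07687747315660662
base 6805 [514.7  50.9] [130.2  75.1] 89.9 med [0.5116 0.0516 0.0053]
bar-1 883 [509.2  21.1] [63.3 13.6] 0.3 med [0.5073 0.0215 0.0348]
bar1 875 [514.9  80.8] [13.6 63.8] 89.9 med [0.5133 0.0805 0.0348]
```

View pics/w12.png

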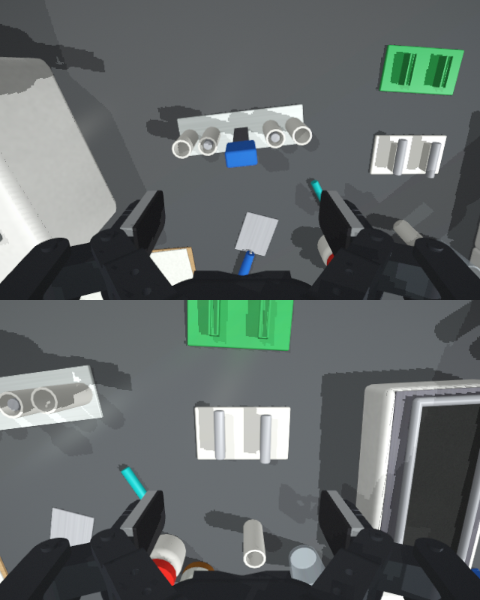

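The measured sizes match the task: cups 30 mm across, plate 70×220, and the inner cups hold bars. Now picking up the first bar.

```bash
cat >> h.py <<'E'
def go(g,psi,t=0,b=.019): p,r=pose(g,psi,t,b); move_pose(list(p),list(r))
def line(g,psi,t=0,b=.019,**k): p,r=pose(g,psi,t,b); return servo_line(list(p),rot=list(r),**k)
OFF=.012
def pick(bar):
    g=np.array([bar[0]-OFF,bar[1],.032])
    grip(.04,40); go(g+[0,0,.07],180,-15)
    print('dn',line(g,180,-15,speed=.08,threshold=8))
    print('w',grip(.0,40),read_gripper_width())
    line(g+[0,0,.2],180,-15,speed=.25); print(read_gripper_width(),read_t())
def over(cup,psi): go(np.array([cup[0],cup[1],.205]),psi,75)
E
python3 - <<'E'
from h import *
for c,psi in(((.458,-.1647),180),((.4795,-.3475),195)):
  for z in(.205,.1): p,r=pose((*c,z),psi,75);print(np.round(solve_ik(list(p),list(r))))
pick((.509,.021))
over((.458,-.1647),180)
print(read_tcp_pos(),read_ee_rot(),read_gripper_width(),read_t())
a=shot("scene");save("pics/s1.png",a[0][100:350,100:500]);b=shot("wrist");save("pics/w3.png",b[0])
import numpy as np; np.savez("s1.npz",rgb=a[0],W=cloud(*a[1:]))
E
```

```text
[ -18.   43.   79.  -23.  130. -110.]
[ -18.   52.   78.  -21.  123. -107.]
[ -25.   47.   72.  -47.  121. -132.]
[ -25.   56.   70.  -44.  116. -126.]
dn False
w False 0.012476540524069483
0.012858839109767001 9.275
[ 0.43934868 -0.16432226  0.19949372] [ 179.84394953  -75.01414409 -179.82761564] 0.012731992208460174 10.4333
```

View pics/s1.png

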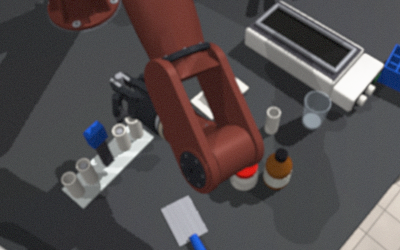

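The scene view shows the gripper horizontal and clear over the carrier's +y cup, but the bar is hidden behind the arm. I'll check the wrist view.

View pics/w3.png

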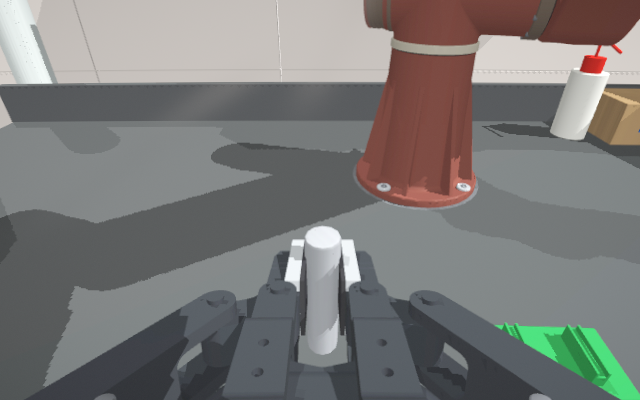

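The wrist view shows the bar upright between the pads, with its top face at about (322,237). I'll measure the actual bar axis from depth and correct for it before lowering.

```bash
cat >> h.py <<'E'
def inhand():
    rgb,d,c,M=shot("wrist");W=cloud(d,c,M)
    p=read_tcp_pos()
    S=W[222:360,300:345].reshape(-1,3);S=S[np.isfinite(S).all(1)]
    dist=np.hypot(S[:,0]-p[0],S[:,1]-p[1]);S=S[(dist<.035)&(S[:,2]>.1)]
    zt=np.percentile(S[:,2],99.5); top=S[S[:,2]>zt-.0025]
    r=cv2.minAreaRect((top[:,:2]*1000).astype(np.float32))
    print('top',np.round(r[0],1),np.round(r[1],1),'z',zt.round(4))
    for lo in(.005,.015,.04,.05):
        s=S[(S[:,2]<zt-lo)&(S[:,2]>zt-lo-.008)]
        if len(s)>5: print(lo,len(s),np.median(s,0).round(4),s[:,1].min().round(4),s[:,1].max().round(4))
    return rgb
E
python3 - <<'E'
from h import *
inhand()
E
```

```text
top [ 455.5 -163.3] [14.  13.4] z 0.2259
0.005 1057 [ 0.4611 -0.1642  0.2171] -0.1726 -0.1544
0.015 563 [ 0.4612 -0.1631  0.2069] -0.1696 -0.154
0.04 379 [ 0.4611 -0.1635  0.1818] -0.1701 -0.1564
0.05 343 [ 0.461  -0.1635  0.1719] -0.1704 -0.1566
```

```bash
cat >> h.py <<'E'
def drop(cup,corr,psi):
    x,y=np.array(cup)+corr
    line((x,y,.205),psi,75,speed=.1)
    print('stop',line((x,y,.098),psi,75,speed=.08,threshold=5),np.round(read_tcp_pos(),4),np.round(read_contact_force(),1))
    grip(.032); wait(.3)
    line((x,y,.205),psi,75,speed=.2); print(read_t())
E
python3 - <<'E'
from h import *
drop((.458,-.1647),(.0025,-.0014),180)
go((.47,.05,.25),180,-15)
a=shot("scene");save("pics/s2.png",cv2.resize(a[0][180:330,130:330],(800,600)))
pick((.515,.081))
over((.4795,-.3475),195)
inhand(); print(read_t())
E
```

```text
stop False [ 0.4425 -0.1662  0.0936] [-0.1 -0.1 -1. ]
13.6333
dn False
w False 0.012293215553980035
0.01251505815778422 18.05
top [ 477.4 -346.5] [13.7 13.6] z 0.2258
0.005 1060 [ 0.483  -0.3457  0.2169] -0.358 -0.3349
0.015 555 [ 0.483 -0.345  0.207] -0.3588 -0.3359
0.04 378 [ 0.4827 -0.3451  0.1818] -0.3532 -0.3399
0.05 345 [ 0.4828 -0.3452  0.1719] -0.3536 -0.3399
19.6833
```

View pics/s2.png

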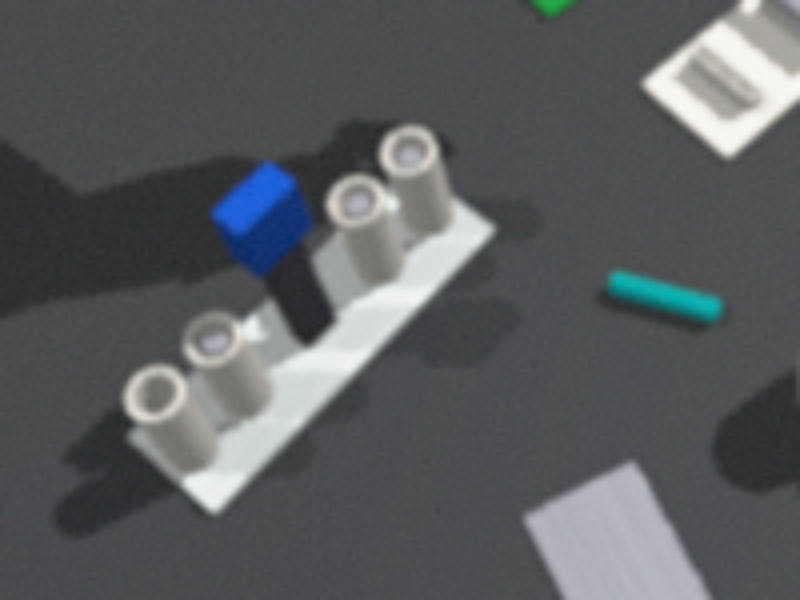

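The first bar stands in the +y cup at (410,150). The other outer cup at (157,390) is still empty. Next I'll drop the second bar, then look closely at the shaker and the carrier.

```bash
python3 - <<'E'
from h import *
drop((.4795,-.3475),(.0021,-.001),195)
go((.43,-.256,.33),180,0,0)
a=shot("wrist");W=cloud(*a[1:]);C=a[0].astype(int);im1=a[0]
def box(W,m,l):
    p=W[m]; r=cv2.minAreaRect((p[:,:2]*1000).astype(np.float32)); print(l,len(p),np.round(r[0],1),np.round(r[1],1),round(r[2],2),'med',np.median(p,0).round(4))
X,Y,Z=[W[...,i] for i in range(3)]
near=np.hypot(X-.468,Y+.256)<.14
blue=(C[...,2]>C[...,0]+60)&near
box(W,blue&(Z>.145)&(Z<.158),'griptop');rim=near&(Z>.0745)&(Z<.083)&~blue
box(W,rim,'rims');box(W,near&(Z>.003)&(Z<.010)&(C.min(-1)>100),'plate')
for c in((.458,-.1647),(.463,-.2044),(.4751,-.3078),(.4795,-.3475)):
    m=np.hypot(X-c[0],Y-c[1])<.009; print('in cup z',np.nanpercentile(Z[m],[10,50,90]).round(3))
go((.52,.289,.34),180,0,0)
b=shot("wrist");W=cloud(*b[1:]);np.savez("w5.npz",rgb=b[0],W=W)
X,Y,Z=[W[...,i] for i in range(3)]
near=(abs(X-.575)<.15)&(abs(Y-.289)<.09)
box(W,near&(Z>.0735)&(Z<.088),'frame')
box(W,near&(Z>.066)&(Z<.0725)&(b[0].max(-1)<75),'floor')
print(read_t())
save("pics/w45.png",cv2.resize(np.vstack([im1,b[0]]),(480,600)))
psis=(96.6,-83.4)
for psi in psis:
    for u in(0,.15):
        p,r=pose((.4688,-.2561,.134+u),psi,0);q=solve_ik(list(p),list(r));print(psi,u,None if q is None else np.round(q))
for psi in(3.6,-176.4):
    for u in(.07,.15):
        p,r=pose((.575,.289,.134+u),psi,0);q=solve_ik(list(p),list(r));print(psi,u,None if q is None else np.round(q))
E
```

```text
stop False [ 0.4643 -0.3534  0.0938] [-0.7  0.8 -0.4]
22.7333
griptop 898 [ 468.5 -256.3] [21.4 40. ] 6.42 med [ 0.4675 -0.2559  0.1501]
rims 857 [ 468.8 -255.9] [ 29.9 212.9] 6.84 med [ 0.4676 -0.2515  0.0771]
plate 4598 [ 469. -256.] [ 70.3 220.5] 6.68 med [ 0.4542 -0.2534  0.0053]
in cup z [0.064 0.073 0.074]
in cup z [0.063 0.073 0.074]
in cup z [0.062 0.073 0.074]
in cup z [0.062 0.072 0.074]
frame 3991 [576.3 292.2] [247.1  98. ] 3.15 med [0.5397 0.2786 0.0793]
floor 11958 [579.  283.7] [255.3  96.2] 3.39 med [0.5662 0.2896 0.0692]
25.825
96.6 0 [-36.   9. 110.   0.  61. -43.]
96.6 0.15 [-36.  -0. 103.   0.  78. -43.]
-83.4 0 [-36.   9. 110.  -0.  61. 137.]
-83.4 0.15 [-36.  -0. 103.  -0.  78. 137.]
3.6 0.07 [ 20.  17.  92.  -0.  71. 107.]
3.6 0.15 [ 20.  13.  88.  -0.  79. 107.]
-176.4 0.07 [ 20.  17.  92.  -0.  71. -73.]
-176.4 0.15 [ 20.  13.  88.  -0.  79. -73.]
```

View pics/w45.png

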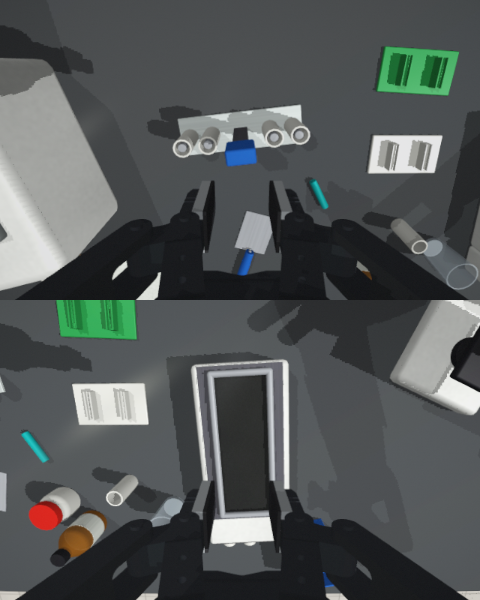

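All four cups show bar tops at 74 mm. The frame measures 247×98 mm (248×98 expected), centred at (576,292) with yaw 3.2°. Now I'll grip and lift the carrier.

```bash
python3 - <<'E'
from h import *
g=np.array([.4688,-.2561,.134])
grip(.06,80)
go(g+[0,0,.12],96.7)
print(line(g,96.7,speed=.1,threshold=10),read_contact_force())
print(grip(0,80),read_gripper_width(),np.round(read_contact_force(),1))
line(g+[0,0,.02],96.7,speed=.04);print(np.round(read_contact_force(),1),np.round(read_ft_torque(),2))
line(g+[0,0,.16],96.7,speed=.15)
print(read_gripper_width(),read_t(),read_tcp_pos(),read_ee_rot())
a=shot("wrist");W=cloud(*a[1:]);np.savez("w6.npz",rgb=a[0],W=W,p=read_tcp_pos(),e=read_ee_rot());save("pics/w6.png",a[0])
s=shot("scene");save("pics/s3.png",s[0])
E
```

```text
False [ 0.31557719 -0.28369468 -0.04833614]
False 0.021128659600609907 [-2.4  0.6  3.9]
[-0.  -0.  -6.7] [ 0.06 -0.   -0.03]
0.021203977796895562 31.7333 [ 0.46796479 -0.25549382  0.27336894] [-1.79873012e+02 -1.20886522e-01  9.66973502e+01]
```

View pics/w6.png

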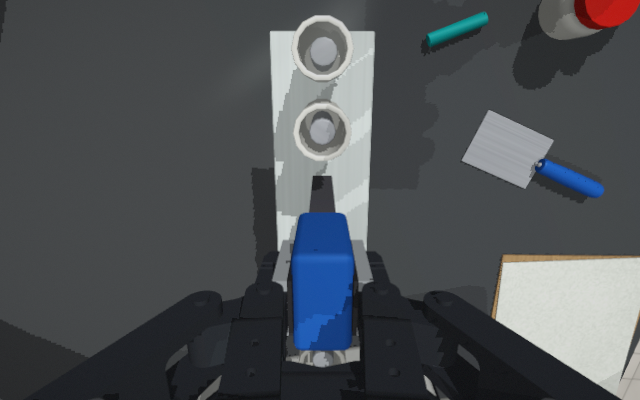

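The carrier is held, with bars visible in the cups at (323,50) and (322,130). I'll compute its offset, yaw and level relative to the tool.

```bash
python3 - <<'E'
from h import *
z=np.load("w6.npz");r=R.from_euler('xyz',z["e"],degrees=True).as_matrix()
L=(z["W"]-z["p"])@r   # tool frame
x,y,zz=[L[...,i] for i in range(3)]
W=z["W"]; C=z["rgb"].astype(int)
print('cup centres, tool frame (expect x .052,.092 y 0, z .037):')
u=np.mgrid[0:400,0:640]
for c in(.052,.092):
    m=(abs(zz-.037)<.004)&(np.hypot(x-c,y)<.02)
    p=L[m]; cc,rad=cv2.minEnclosingCircle((p[:,:2]*1000).astype(np.float32)); print(np.round(cc,1),round(rad,1),np.median(p[:,2]).round(4))
m=(abs(zz-.109)<.008)&(abs(y)<.05)&(x<.13)&(x>.0)&(C.min(-1)>90)
p=L[m];A=np.c_[p[:,:2],np.ones(len(p))];s=np.linalg.lstsq(A,p[:,2],rcond=None)[0]
print('plate n',len(p),'slopes deg',np.degrees(s[:2]).round(2),'z0',s[2].round(4),'xmax',np.percentile(p[:,0],99.5).round(4))
for a in(.06,.075,.09,.1):
    q=p[abs(p[:,0]-a)<.004]; print(a,np.percentile(q[:,1],[1,99]).round(4))
E
```

```text
cup centres, tool frame (expect x .052,.092 y 0, z .037):
[51.7  0.3] 14.9 0.0382
[91.8  0.4] 15.0 0.0383
plate n 10787 slopes deg [-0.19  0.11] z0 0.11 xmax 0.109
0.06 [-0.034   0.0345]
0.075 [-0.0339  0.0345]
0.09 [-0.0341  0.0345]
0.1 [-0.0344  0.0342]
```

```bash
python3 - <<'E'
from h import *
n=np.array([.5763,.2920,.134]);psi=183.2
line(n+[0,0,.16],psi,speed=.2)
line(n+[0,0,.10],psi,speed=.1)
wait(.2)
p,_=pose(n+[0,0,.10],psi,0); e=np.array(read_tcp_pos())-p
print('err',e.round(4),read_ee_rot(),read_gripper_width(),read_t())
np.save("e.npy",e)
a=shot("wrist");W=cloud(*a[1:]);save("pics/w7.png",a[0])
r=R.from_euler('xyz',[-180,0,psi-360],degrees=True).as_matrix();
# frame bars in tool frame about TCP (tool x = carrier row)
r=R.from_euler('xyz',read_ee_rot(),degrees=True).as_matrix();L=(W-np.array(read_tcp_pos()))@r
wz=W[...,2]; m=(wz>.0775)&(wz<.085)
for x0 in(.05,.07,.09,.105):
    q=L[m&(abs(L[...,0]-x0)<.005)]; 
    for s in(-1,1):
        k=q[(q[:,1]*s>.02)&(q[:,1]*s<.06)]; print(x0,s,len(k),np.percentile(k[:,1],[2,50,98]).round(4) if len(k) else '')
q=L[m&(abs(L[...,1])<.03)&(L[...,0]>.1)&(L[...,0]<.14)];print('end',len(q),np.percentile(q[:,0],[2,50,98]).round(4) if len(q) else '')
E
```

```text
err [0.0008 0.0003 0.0015] [ 1.79955611e+02  1.39011956e-01 -1.76797007e+02] 0.021072005428669473 35.725
0.05 -1 143 [-0.0482 -0.0437 -0.0398]
0.05 1 148 [0.0396 0.0435 0.0482]
0.07 -1 146 [-0.0483 -0.0438 -0.0398]
0.07 1 143 [0.0397 0.0437 0.0481]
0.09 -1 163 [-0.0484 -0.044  -0.0398]
0.09 1 163 [0.0393 0.0431 0.0477]
0.105 -1 169 [-0.0484 -0.0439 -0.0398]
0.105 1 159 [0.0394 0.0432 0.0477]
end 654 [0.1157 0.1202 0.1237]
```

View pics/w7.png

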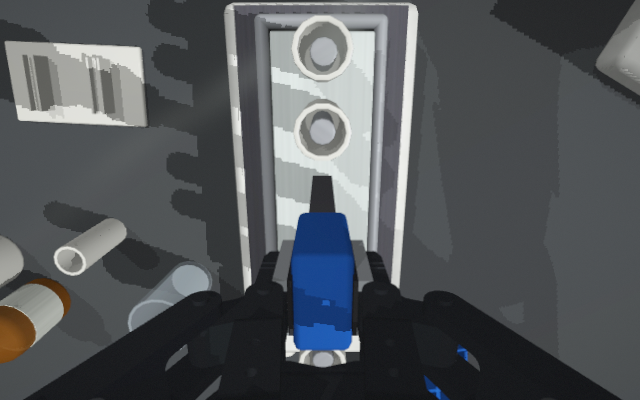

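It is centred: the frame bars sit at ±43.7 mm (±44 expected) and the end bar at 120 mm (119 expected). Lowering gently.

```bash
python3 - <<'E'
from h import *
n=np.array([.5758,.2920,.134]);psi=183.2
line(n+[0,0,.082],psi,speed=.06)
print(line(n+[0,0,.066],psi,speed=.015,threshold=4),np.array(read_tcp_pos()).round(4),np.round(read_contact_force(),1),read_t())
E
```

```text
True [0.5756 0.2918 0.1856] [-0.3 -0.8  6.8] 36.975
```

```bash
python3 - <<'E'
from h import *
n=np.array([.5758,.2920,.134]);psi=183.2
grip(.045);wait(.2);p=np.array(read_tcp_pos())
servo_line([p[0],p[1],.36],speed=.15)
go((.48,.288,.37),180,0,0)
a=shot("wrist");W=cloud(*a[1:]);X,Y,Z=[W[...,i] for i in range(3)];C=a[0].astype(int)
near=np.hypot(X-.576,Y-.292)<.16
blue=(C[...,2]>C[...,0]+60)&near
print('griptop z',np.median(Z[blue&(Z>.2)]))
rim=near&(Z>.14)&(Z<.155)&~blue; 
r=cv2.minAreaRect((W[rim][:,:2]*1000).astype(np.float32));print(r,'rim z',[np.median(Z[rim&(np.hypot(X-.576-d*np.cos(.0556),Y-.292-d*np.sin(.0556))<.018)]).round(4) for d in(-.092,-.052,.052,.092)])
R0=np.array([np.cos(.0556),np.sin(.0556)]);al=(X-.576)*R0[0]+(Y-.292)*R0[1];ac=-(X-.576)*R0[1]+(Y-.292)*R0[0]
for nm,mm in(('x-',(al<-.06)),('x+',(al>.06)),('y-',ac<-.02),('y+',ac>.02)):
    k=near&mm&(abs(ac)<.033)&(abs(al)<.108)&(Z>.068)&(Z<.085);print('plate',nm,k.sum(),np.median(Z[k]).round(4) if k.sum() else '')
for d in(-.092,-.052,.052,.092):
    k=(np.hypot(al-d,ac)<.009);print('bar top z',np.nanpercentile(Z[k],[50,90]).round(3))
print(read_gripper_width(),read_t(),np.round(read_contact_force(),1))
s=shot("scene");save("pics/fin.png",np.vstack([cv2.resize(s[0],(480,300)),cv2.resize(a[0],(480,300))]))
E
```

```text
griptop z 0.21963933104237815
((576.8840942382812, 292.68255615234375), (213.12351989746094, 29.72445297241211), 3.240183115005493) rim z [np.float64(0.1458), np.float64(0.1456), np.float64(0.1463), np.float64(0.1445)]
plate x- 1207 0.0753
plate x+ 677 0.075
plate y- 1507 0.0752
plate y+ 1515 0.0752
bar top z [0.143 0.144]
bar top z [0.143 0.144]
bar top z nan
bar top z [0.143 0.144]
0.04491682919993387 39.3833 [ 0.2 -0.1  0.5]
  return np.nanmean(a, axis, out=out, keepdims=keepdims)
```

View pics/fin.png

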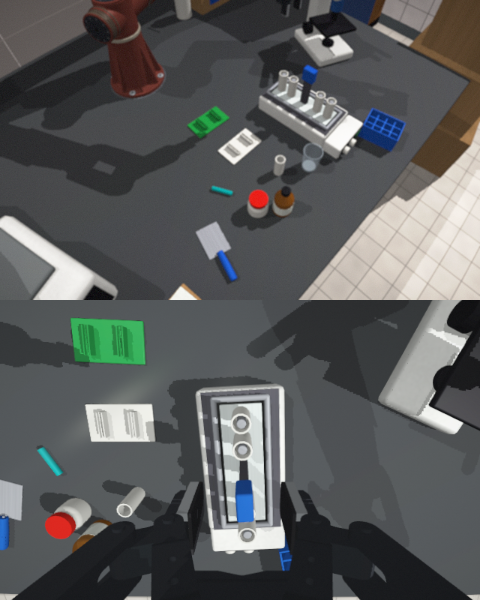

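```bash
python3 -c "
from bench import *
hand_in();print(read_t())"
```

```text
the job is handed in; nothing more can be done
the job is handed in; nothing more can be done
```

I dropped both bars end first into the outer cups while the carrier stood on the bench. I then lifted the carrier by its blue handle, carried it level to the shaker and set it down inside the frame. I handed the job in at about 39.4 s; the limit is 72 s.

My last checks:

- **Bars:** before the lift, all four bar tops read 74 mm, which is fully down in the cups. On the shaker, three of the four bar tops read 144 mm as expected. The bar in the inner cup on the control-box side could not be measured there, because the handle hid it from the camera.
- **Carrier:** it sits about 1 mm from the nest centre at 3.2° yaw, the same as the frame. The plate top reads 75 mm at both ends and both sides, against 76 mm expected. The sensor reads about 0.7 mm low throughout, so the carrier is fully home and level.
- **Set-down:** the descent was set to stop at a 4 N change. The reading just after it stopped was about 13 N away from the carrying load (−6.7 to +6.8 N), so contact was a little firmer than the setting.
- **Robot:** the gripper is open and clear of everything, with contact force near zero.
- **Other items:** in the final pictures the other things on the bench look untouched. I judged this by eye only.

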